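# Make up the champagne and decanting kits at the wine bar

## Task

Make up the two service kits from the stock on the marble slab: the champagne stopper with the brass wings and the black-topped cork go in the blue tray, and the amber glass stopper, the pewter collar and the red-topped cork go in the green tray. Give each thing a compartment to itself, standing upright just as it stands now, never topple the glass stopper, and leave the plain cork and the corkscrew standing where they are.

Things in the scene. Friction and masses are not known exactly. Their poses are not given: they have to be found in the camera images.
- cork_red: oak cork with a red top (upper 12 mm), standing on end on the marble slab (top 12 mm above the counter), 30 mm across, 48 mm tall, 20 g; origin at the centre of its underside, z up
- cork_black: oak cork with a black top (upper 12 mm), standing on end on the marble slab (top 12 mm above the counter), 30 mm across, 48 mm tall, 20 g; origin at the centre of its underside, z up
- cork_plain: oak cork without a coloured top, standing on end on the marble slab (top 12 mm above the counter), 30 mm across, 48 mm tall, 20 g; origin at the centre of its underside, z up; stays in the stock
- champagne_stopper: champagne stopper: steel barrel 36 mm across and 52 mm tall with a rounded shoulder above 40 mm, standing on the slab, 90 g; two brass wings folded down on its +x and -x sides (50 mm over the wings, 18 mm wide), so the bare barrel is gripped along its y axis; origin at the centre of its underside, z up; yaw within 0.6 rad of the world axes
- collar: dark grey pewter wine collar: a plain ring 44 mm outside, 32 mm inside, 28 mm tall, 80 g, standing on the slab; origin at the centre of its underside, z up
- glass_stopper: amber glass decanter stopper, standing on its round head on the slab, stem up: head 50 mm across up to 14 mm high, narrowing to a straight stem 24 mm across from 22 mm up to the top at 60 mm; 120 g; origin at the centre of its underside (under the head), z up
- blue_tray: blue tray, fixed to the counter, 152 x 84 mm, floor 4 mm thick, outer walls and dividers 4 mm thick and 10 mm high, two compartments in a row along its x axis, each 70 x 76 mm inside, centred at x = -37 and +37 mm, y = 0; origin at the centre of its underside, on the counter (z = 0); its yaw varies within 0.35 rad
- green_tray: green tray, fixed to the counter, 226 x 84 mm, floor 4 mm thick, outer walls and dividers 4 mm thick and 10 mm high, three compartments in a row along its x axis, each 70 x 76 mm inside, centred at x = -74, 0 and +74 mm, y = 0; origin at the centre of its underside, on the counter (z = 0); its yaw varies within 0.35 rad
- corkscrew: chrome lever corkscrew, loose, 0.9 kg, 211 mm tall on a base 80 mm across, its two levers hanging to its +y and -y sides (about 100 mm over all), standing on the slab behind the stock as seen from the robot; origin at the centre of its underside; stays where it is
Not all that is in view belongs to the job. What is shaped like the cork_black but purple is not meant.

How it is judged:
At the end, for the whole second after the job is handed in: Each kit's things in its tray, one per compartment (within 24 mm of its centre in tray x and y), standing on the floor (underside below 9 mm), upright as at the start within 0.15 rad, released and at rest; plain cork and corkscrew upright within 25 mm of where they stood ((((x of champagne_stopper in the frame of blue_tray between -0.061 and -0.013 m and y of champagne_stopper in the frame of blue_tray between -0.024 and 0.024 m) and (x of cork_black in the frame of blue_tray between 0.013 and 0.061 m and y of cork_black in the frame of blue_tray between -0.024 and 0.024 m)) or ((x of cork_black in the frame of blue_tray between -0.061 and -0.013 m and y of cork_black in the frame of blue_tray between -0.024 and 0.024 m) and (x of champagne_stopper in the frame of blue_tray between 0.013 and 0.061 m and y of champagne_stopper in the frame of blue_tray between -0.024 and 0.024 m))) and (((x of glass_stopper in the frame of green_tray between -0.098 and -0.05 m and y of glass_stopper in the frame of green_tray between -0.024 and 0.024 m) and (x of collar in the frame of green_tray between -0.024 and 0.024 m and y of collar in the frame of green_tray between -0.024 and 0.024 m) and (x of cork_red in the frame of green_tray between 0.05 and 0.098 m and y of cork_red in the frame of green_tray between -0.024 and 0.024 m)) or ((x of glass_stopper in the frame of green_tray between -0.098 and -0.05 m and y of glass_stopper in the frame of green_tray between -0.024 and 0.024 m) and (x of cork_red in the frame of green_tray between -0.024 and 0.024 m and y of cork_red in the frame of green_tray between -0.024 and 0.024 m) and (x of collar in the frame of green_tray between 0.05 and 0.098 m and y of collar in the frame of green_tray between -0.024 and 0.024 m)) or ((x of collar in the frame of green_tray between -0.098 and -0.05 m and y of collar in the frame of green_tray between -0.024 and 0.024 m) and (x of glass_stopper in the frame of green_tray between -0.024 and 0.024 m and y of glass_stopper in the frame of green_tray between -0.024 and 0.024 m) and (x of cork_red in the frame of green_tray between 0.05 and 0.098 m and y of cork_red in the frame of green_tray between -0.024 and 0.024 m)) or ((x of collar in the frame of green_tray between -0.098 and -0.05 m and y of collar in the frame of green_tray between -0.024 and 0.024 m) and (x of cork_red in the frame of green_tray between -0.024 and 0.024 m and y of cork_red in the frame of green_tray between -0.024 and 0.024 m) and (x of glass_stopper in the frame of green_tray between 0.05 and 0.098 m and y of glass_stopper in the frame of green_tray between -0.024 and 0.024 m)) or ((x of cork_red in the frame of green_tray between -0.098 and -0.05 m and y of cork_red in the frame of green_tray between -0.024 and 0.024 m) and (x of glass_stopper in the frame of green_tray between -0.024 and 0.024 m and y of glass_stopper in the frame of green_tray between -0.024 and 0.024 m) and (x of collar in the frame of green_tray between 0.05 and 0.098 m and y of collar in the frame of green_tray between -0.024 and 0.024 m)) or ((x of cork_red in the frame of green_tray between -0.098 and -0.05 m and y of cork_red in the frame of green_tray between -0.024 and 0.024 m) and (x of collar in the frame of green_tray between -0.024 and 0.024 m and y of collar in the frame of green_tray between -0.024 and 0.024 m) and (x of glass_stopper in the frame of green_tray between 0.05 and 0.098 m and y of glass_stopper in the frame of green_tray between -0.024 and 0.024 m))) and angle between each of champagne_stopper, cork_black, glass_stopper, collar, cork_red, cork_plain, corkscrew's own z axis and vertical below 0.15 rad and height (world z) of each of champagne_stopper, cork_black, glass_stopper, collar, cork_red below 0.009 m and linear speed of each of champagne_stopper, cork_black, glass_stopper, collar, cork_red below 0.02 m/s and contact force between each of champagne_stopper, cork_black, glass_stopper, collar, cork_red and the fingers below 0.2 N and distance of each of cork_plain, corkscrew from where it was at the start of the episode below 0.025 m); the robot touches nothing.
It fails at once if the corkscrew is shoved more than 25 mm or tipped (distance of corkscrew from where it was at the start of the episode above 0.025 m or angle between corkscrew's own z axis and vertical above 0.3 rad).
It fails at once if the plain cork is taken away or knocked over (distance of cork_plain from where it was at the start of the episode above 0.025 m or angle between cork_plain's own z axis and vertical above 0.5 rad).
It fails at once if the glass stopper topples (angle between glass_stopper's own z axis and vertical above 0.7 rad).
It also fails if it takes over 144 s, if anything falls off the work surface, if the arm or the gripper's body presses on something with over 40 N, if the wrist force passes 120 N, or if a joint passes its speed limit or range.

## Robot

A 7-joint arm with a two-finger parallel gripper is mounted at the origin on the work surface. World frame = base frame: x ahead of the robot, y to its left, z up, the work surface at z = 0. Lengths are in m, angles in rad, forces in N, time in s.
With the tool pointing down it reaches from about 0.425 to 1.025 m from the base axis. Payload 3.6 kg.
Tool frame: the origin (TCP) lies at the very end of the fingers, on their centre line; the grasp point (between the pads) lies 19 mm behind it; y points along the fingers, z is the direction in which the jaws open and shut, and the axes are right-handed (so a half turn about y gives the same grasp; the last joint's range is limited). The gripper opens to 85 mm and grips with 20 to 120 N. Pads are 22 mm wide; open, the fingers measure 114 mm over their backs; the gripper's body (76 mm by 85 mm) begins 54 mm behind the grasp point. The pads swing forward as they close: fully open they stand 13 mm farther back than shut.
Start: joints at [-1.26, 0.591, 0.048, 1.609, -0.033, 0.943, -0.034], TCP at [0.285, 0.667, 0.231] pointing down, gripper open.
Joint ranges: [-2.69, 2.69], [-0.47, 2.24], [-1.27, 1.36], [0.19, 2.51], [-1.53, 4.68], [0.08, 2.07], [-3.09, 3.09]. Speed limits (rad/s): [2.57, 2.57, 3.14, 3.14, 3.14, 3.14, 3.14].

## Interface

Orientations are given as a rotation vector (axis times angle).
In Python, from workcell import env gives the robot as it stands.
- The arm moves only by the tool carry_out, never from a script. Its arguments are lists of equal length, an entry for each row: "gripper": the gripper command: -1 is fully open, 1 is shut, values between are in proportion; "xyz": the shift along the tool's x, y, z in m, a list of three; "yaw": the turn about the tool's y in degrees. A call has 1 to 20 rows; each row shifts and turns the commanded pose from where the row before left it, along the tool's axes as they then stand; what a row does not reach is not made up. A row lasts 1/8 s, in which the tool goes at most 62.5 mm and 10.7 degrees, less where a joint would pass 70% of its speed; a pose out of reach is approached as far as the arm can. A call with a gripper value outside its range is refused whole. The fingers move at their own pace and stop on an object; the grip force is fixed at half the most. Time passes only in rows, so rows that do not move let the fingers close. It gives the time, the measured TCP pose, the force and the opening at its end, in the units of the state.
- env.read_state(): the state, without advancing time (a new reading comes with each control period).
- env.snapshot(name): name is "scene" or "top" or "wrist"; returns the picture (400x640x3 uint8, red, green, blue); there is no depth.
- env.get_calibration(name): a dict with "intrinsics" (3x3 intrinsics, pixels), "R" (3x3) and "t" (3): a world point X has camera coordinates R X + t. Camera axes: x right, y down, z forward; pixel columns grow to the right and rows downward; lengths in m; the calibration is good to about 2 mm. The wrist camera is an equidistant fisheye: a pixel r from the principal point sees the ray r / f radians off the axis. A picture is of the moment at which its call begins: read the wrist's pose just before it. get_calibration takes no time and is no camera call; for the wrist camera it gives the pose at the moment of the call.
- env.hand_in(): hands the job in, once; it reports no verdict.
Trained networks look in the newest picture that a camera, given by its name, has taken for a name from the list of things; names that differ only in an ending like _2 or _b are one class to them, and where a whole thing is asked for, a point or a joint stands for the part that bears it (a point fixed in the world has none). Each returns a list of dicts, best first, with "confidence" (0 to 1); they miss things now and then, are a little off and sometimes report something else, mostly with a low value. They report only what shows in the picture. A call takes as long as a camera call. They do not tell look-alikes from the thing itself.
- env.boxes_of(camera, label): "bbox" ([centre column, centre row, width, height] in pixels, round what is visible of it).
- env.spot_point(camera, label): "xy" ([column, row] in pixels: a listed point, or the origin of a listed thing).
The state is a dict: "time_s": time; "qpos": joint angles; "dq": joint speeds; "joint_efforts": joint torques, N m; "ee_pos": TCP position; "ee_rot": TCP orientation; "contact_force": force on the tool from outside, world axes, zero at the start; "wrist_torque": the same for the moment, N m; "grip_width": finger opening in m.
Only numpy, scipy, OpenCV 4.12 (cv2) and the standard library are available. Lean on these libraries where they do the work, as an engineer would, in place of code of your own. Each camera call takes 0.05 s, during which the arm holds its last target.

## Working session

There is one attempt and no reset: what is moved stays moved. The work goes in short steps, Python scripts to look and compute and a tool call to move; the robot and the scene stay as the last step left them, time stands still between calls to the robot, and variables do not carry over. Pictures are saved under pics/ and viewed, and the job is handed in when it is done.

Besides the shell and the picture viewer there is one more tool, called as name([rows], argument=value, ...), one row to a line, values as JSON. carry_out: Moves the arm, as the interface text tells. Its arguments: {"type":"object","properties":{"gripper":{"type":"array"},"xyz":{"type":"array"},"yaw":{"type":"array"}},"required":["gripper","xyz","yaw"]}

```bash
mkdir -p pics; ls; python3 - <<'E'
from workcell import env
import cv2,numpy as np
s=env.read_state(); print(s)
for n in ["scene","top","wrist"]:
    im=env.snapshot(n); cv2.imwrite(f"pics/{n}0.png",im[:,:,::-1])
    c=env.get_calibration(n); print(n,c)
    for l in ["cork_red","cork_black","cork_plain","champagne_stopper","collar","glass_stopper","blue_tray","green_tray","corkscrew"]:
        if n!="wrist": print(n,l,[(np.round(d["bbox"]).tolist(),round(d["confidence"],2)) for d in env.boxes_of(n,l)][:4],[(np.round(d["xy"],1).tolist(),round(d["confidence"],2)) for d in env.spot_point(n,l)][:4])
E
```

```text
pics
{'time_s': 0.0, 'qpos': array([-1.26053958,  0.59210544,  0.04826854,  1.60983198, -0.03330157,
        0.94269348, -0.03368464]), 'dq': array([ 0.00077816, -0.00099431, -0.00139855,  0.00057812, -0.00160707,
       -0.00229726, -0.00067572]), 'joint_efforts': array([ 4.94983906e-04, -5.48673284e+01,  1.54643007e+00, -1.98123085e+01,
        9.32597351e-03,  8.57211999e-03, -4.46733850e-06]), 'ee_pos': array([0.2844845 , 0.6659523 , 0.23014638]), 'ee_rot': array([-1.54972116,  0.31699211, -0.31645077]), 'contact_force': array([-0.59012296,  0.52001703,  0.61126249]), 'wrist_torque': array([ 0.02779893,  0.0100174 , -0.00513344]), 'grip_width': 0.08585720120675905}
scene {'intrinsics': array([[386.57797935,   0.        , 315.53097565],
       [  0.        , 386.57797935, 194.78203635],
       [  0.        ,   0.        ,   1.        ]]), 'R': array([[ 0.30879068,  0.95098213, -0.01677222],
       [ 0.64071368, -0.22101227, -0.73528196],
       [-0.70294687,  0.21630203, -0.67755379]]), 't': array([-0.14058851, -0.29009876,  1.09324138])}
scene cork_red [([389.0, 197.0, 16.0, 29.0
[... 1832 characters left out ...]
84.9, 193.9], 0.77)]
top glass_stopper [([267.0, 237.0, 23.0, 20.0], 0.93)] [([264.9, 236.6], 0.69)]
top blue_tray [([195.0, 193.0, 43.0, 76.0], 0.84)] [([194.7, 189.7], 0.74)]
top green_tray [([459.0, 247.0, 51.0, 106.0], 0.92)] [([458.1, 241.4], 0.72), ([319.5, 240.0], 0.55)]
top corkscrew [] [([363.1, 136.1], 0.69)]
wrist {'intrinsics': array([[309.70691629,   0.        , 322.97238162],
       [  0.        , 309.70691629, 200.54220383],
       [  0.        ,   0.        ,   1.        ]]), 'R': array([[ 0.39270681,  0.91966128, -0.00211899],
       [ 0.88398441, -0.37683478,  0.27670764],
       [ 0.25367879, -0.11053813, -0.96095182]]), 't': array([-0.72451747, -0.03682012,  0.38046552])}
```

View pics/scene0.png

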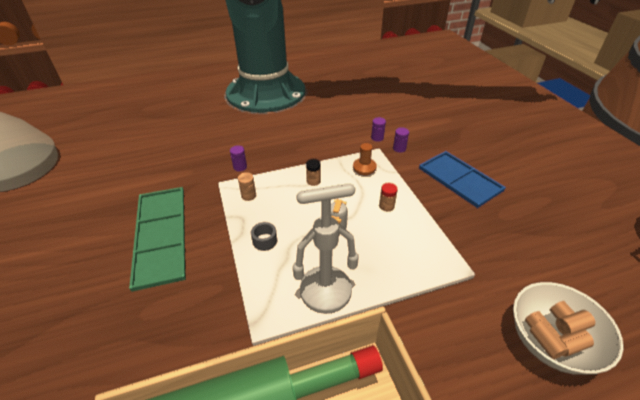

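View pics/top0.png

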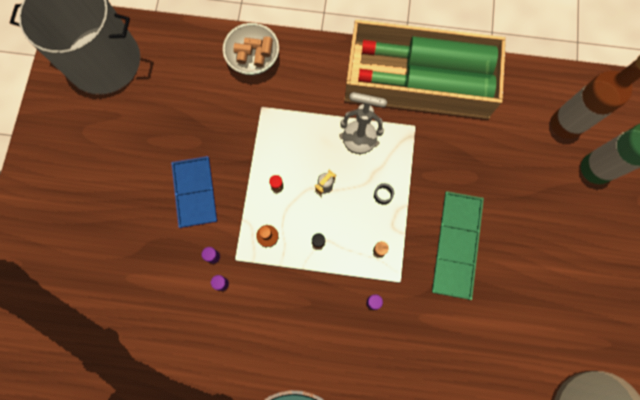

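View pics/wrist0.png

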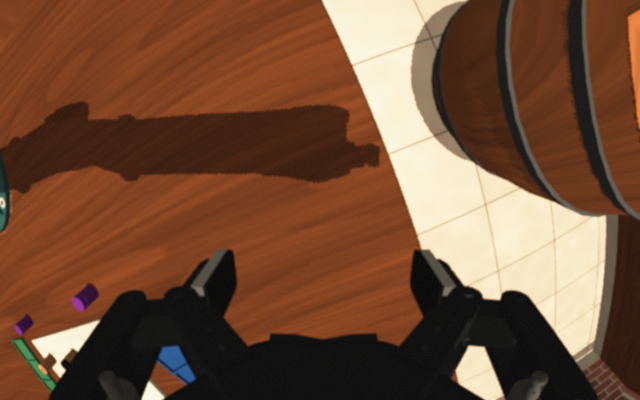

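```bash
python3 - <<'E'
import cv2
a=cv2.imread('pics/top0.png')[110:330,170:500]; cv2.imwrite('pics/top0c.png',cv2.resize(a,None,fx=2.4,fy=2.4,interpolation=cv2.INTER_CUBIC))
a=cv2.imread('pics/scene0.png')[100:310,120:510]; cv2.imwrite('pics/scene0c.png',cv2.resize(a,None,fx=2,fy=2,interpolation=cv2.INTER_CUBIC))
E
```

```text
(no output)
```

View pics/top0c.png

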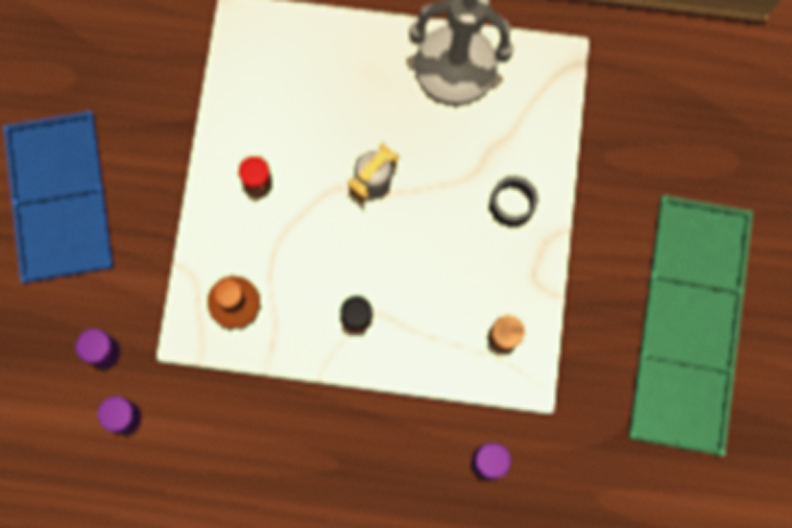

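View pics/scene0c.png

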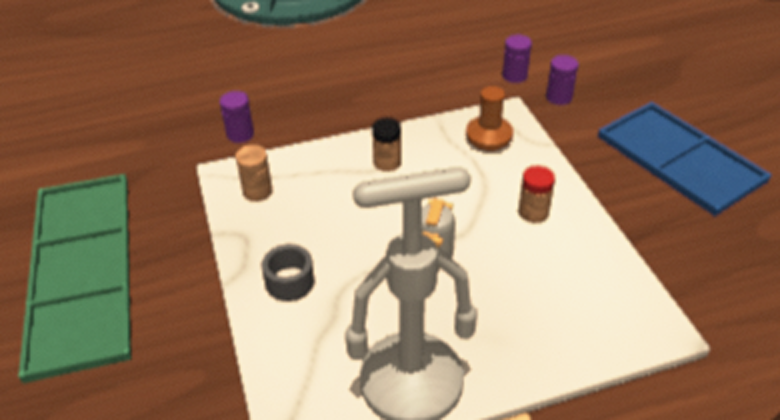

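The top view shows the red cork at (276,182), champagne stopper at (326,182), collar at (384,194), glass at (266,236), black cork at (318,241) and plain cork at (381,249). The purple look-alikes sit off the slab, and the corkscrew stands behind at (362,136). Next I measure positions.

```bash
cat > h.py <<'E'
import numpy as np,cv2
from scipy.spatial.transform import Rotation as Ro
from workcell import env
def ray(c,px,z):
    K=c["intrinsics"];R=c["R"];t=c["t"]
    d=R.T@np.linalg.solve(K,np.array([px[0],px[1],1.])); C=-R.T@t
    return C+d*(z-C[2])/d[2]
def proj(c,X):
    p=c["R"]@np.asarray(X,float)+c["t"]; q=c["intrinsics"]@p; return q[:2]/q[2]
def show(s=None):
    s=s or env.read_state(); M=Ro.from_rotvec(s["ee_rot"]).as_matrix()
    print("t",round(s["time_s"],2),"pos",np.round(s["ee_pos"],4),"w",round(s["grip_width"],4),"F",np.round(s["contact_force"],1)); print(np.round(M,3)); return s,M
def delta(target,yaw=None):
    "target xyz world; jaw direction angle in world deg (mod 180)"
    s,M=show(); 
    print("tool delta xyz mm",np.round(1000*(M.T@(np.array(target)-s["ee_pos"])),1))
E
python3 - <<'E'
from h import *
s,M=show()
c=env.get_calibration("wrist"); C=-c["R"].T@c["t"]
print("cam in tool",np.round(M.T@(C-s["ee_pos"]),3))
T=cv2.imread('pics/top0.png');S=cv2.imread('pics/scene0.png')
ct=env.get_calibration("top");cs=env.get_calibration("scene")
def cen(im,lo,hi,box):
    x0,y0,x1,y1=box; h=cv2.cvtColor(im[y0:y1,x0:x1],cv2.COLOR_BGR2HSV)
    m=cv2.inRange(h,np.array(lo),np.array(hi)); ys,xs=np.nonzero(m); return (xs.mean()+x0,ys.mean()+y0),len(xs)
# tops
for n,im,c,lo,hi,box,z in [("red T",T,ct,(0,180,120),(8,255,255),(265,170,290,198),.054),("red T2",T,ct,(170,180,120),(180,255,255),(265,170,290,198),.054),
 ("red S",S,cs,(0,180,100),(8,255,255),(375,175,405,215),.054),("red S2",S,cs,(170,180,100),(180,255,255),(375,175,405,215),.054),
 ("blk T",T,ct,(0,0,0),(180,255,70),(305,228,335,255),.054),("blk S",S,cs,(0,0,0),(180,255,70),(300,155,328,178),.054),
 ("brass T",T,ct,(15,110,120),(32,255,255),(310,165,342,200),.05),
 ("collar T",T,ct,(0,0,0),(180,255,130),(370,180,400,210),.030),("collar S",S,cs,(0,0,0),(180,255,130),(248,218,282,252),.03),
 ("plain T",T,ct,(5,90,60),(20,255,255),(365,235,395,262),.05),("plain S",S,cs,(5,90,60),(20,255,255),(235,170,262,202),.036),
 ("glass T",T,ct,(3,150,60),(20,255,255),(250,220,285,252),.022),("glass S",S,cs,(3,150,60),(20,255,255),(345,140,385,178),.03)]:
    try:
        p,k=cen(im,lo,hi,box); print(n,np.round(p,1),k,np.round(ray(c,p,z),4))
    except Exception as e: print(n,e)
# trays
from cv2 import minAreaRect
for n,lo,hi,bt,bs in [("blue",(100,120,50),(125,255,255),(160,145,230,240),(405,140,515,215)),("green",(60,80,40),(90,255,255),(425,180,495,305),(120,180,195,295))]:
  for nm,im,c,b in [("T",T,ct,bt),("S",S,cs,bs)]:
    x0,y0,x1,y1=b; h=cv2.cvtColor(im[y0:y1,x0:x1],cv2.COLOR_BGR2HSV); m=cv2.inRange(h,np.array(lo),np.array(hi))
    m=cv2.morphologyEx(m,cv2.MORPH_CLOSE,np.ones((3,3)))
    cn=max(cv2.findContours(m,0,2)[0],key=cv2.contourArea)[:,0,:]+[x0,y0]
    W=np.array([ray(c,p,.010)[:2] for p in cn],np.float32)
    r=minAreaRect(W); print(n,nm,np.round(r[0],4),np.round(r[1],4),round(r[2],1))
b=env
print("corkscrew S",ray(cs,(323.6,288),.012), ray(ct,(363,136),.012),ray(cs,(326,290),.012))
E
```

```text
t 1.95 pos [0.2849 0.6667 0.2313] w 0.0855 F [ 0.7 -0.1 -0.5]
[[ 0.92   0.     0.393]
 [-0.393 -0.     0.92 ]
 [ 0.    -1.     0.   ]]
cam in tool [-0.07  -0.143  0.   ]
red T [275.5 181.5] 117 [0.5369 0.1141 0.054 ]
red T2 [nan nan] 0 [nan nan nan]
red S [388.8 189.8] 155 [0.5397 0.1134 0.054 ]
red S2 [nan nan] 0 [nan nan nan]
blk T [318.  240.6] 129 [0.4215 0.0062 0.054 ]
blk S [312.8 164.8] 148 [0.4248 0.0053 0.054 ]
brass T [324.4 180.9] 144 [0.5533 0.0098 0.05  ]
collar T [383.3 193.7] 159 [ 0.5468 -0.1216  0.03  ]
collar S [263.8 236.2] 508 [ 0.5542 -0.1239  0.03  ]
plain T [380.5 248.8] 174 [ 0.4221 -0.1261  0.05  ]
plain S [246.9 183.1] 489 [ 0.4151 -0.1264  0.036 ]
glass T [266.9 235.6] 341 [0.4227 0.1183 0.022 ]
glass S [363.3 153.9] 797 [0.3953 0.1269 0.03  ]
blue T [0.5021 0.2986] [0.151  0.0832] 17.7
blue S [0.5082 0.2943] [0.1522 0.0878] 17.6
green T [ 0.4607 -0.2958] [0.0831 0.2231] 87.2
green S [ 0.4667 -0.2979] [0.084  0.2288] 86.9
corkscrew S [ 0.6726079  -0.05718602  0.012     ] [ 0.68120341 -0.06327468  0.012     ] [ 0.6772116  -0.05484203  0.012     ]<stdin>:9: RuntimeWarning: Mean of empty slice.
  ret = ret.dtype.type(ret / rcount)
```

carry_out([
  [0, 0, 0],
  [0, 0, 0],
  [0, 0, 0],
  [0.015, -0.004, -0.048],
  [0.015, -0.004, -0.048],
  [0.015, -0.004, -0.048],
  [0.015, -0.004, -0.048],
  [0.015, -0.004, -0.048],
  [0.015, -0.004, -0.048],
  [0.015, -0.004, -0.048],
  [0.015, -0.004, -0.048],
  [0.015, -0.004, -0.048],
  [0.015, -0.004, -0.048],
  [0.015, -0.004, -0.048],
  [0.015, -0.004, -0.048],
  [0.015, -0.004, -0.048],
  [0.015, -0.004, -0.048],
  [0, 0, 0],
  [0, 0, 0],
], gripper=[-1, -1, -1, -1, -1, -1, -1, -1, -1, -1, -1, -1, -1, -1, -1, -1, -1, -1, -1], yaw=[-7.7, -7.7, -7.7, 0, 0, 0, 0, 0, 0, 0, 0, 0, 0, 0, 0, 0, 0, 0, 0])

```text
time_s: 4.32
ee_pos: [0.4943, -0.005, 0.2873]
ee_rot: [-1.57, 0.001, -0.0]
contact_force: [-0.5, -0.1, 0.1]
grip_width: 0.0852
```

```bash
cat >> h.py <<'E'
def wray(c,px,z):
    K=c["intrinsics"]; u=np.array([(px[0]-K[0,2])/K[0,0],(px[1]-K[1,2])/K[1,1]]); th=np.hypot(*u)
    d=np.array([*(u/th*np.sin(th)),np.cos(th)]) if th>1e-9 else np.array([0,0,1.])
    d=c["R"].T@d; C=-c["R"].T@c["t"]; return C+d*(z-C[2])/d[2]
def wproj(c,X):
    p=c["R"]@np.asarray(X,float)+c["t"]; r=np.hypot(p[0],p[1]); th=np.arctan2(r,p[2]); K=c["intrinsics"]
    return np.array([K[0,2]+K[0,0]*th*p[0]/r,K[1,2]+K[1,1]*th*p[1]/r])
def circ(im,c,pts,z,r,col):
    for x,y in pts:
        a=np.linspace(0,2*np.pi,40)
        q=np.array([wproj(c,(x+r*np.cos(k),y+r*np.sin(k),z)) for k in a]); cv2.polylines(im,[np.round(q*8).astype(int)],True,col,1,cv2.LINE_AA,3)
E
python3 - <<'E'
from h import *
import pickle
s,M=show()
c=env.get_calibration("wrist"); im=env.snapshot("wrist"); cv2.imwrite("pics/w1.png",im[:,:,::-1]); pickle.dump(c,open("w1.pkl","wb"))
for l in ["cork_red","cork_black","cork_plain","champagne_stopper","collar","glass_stopper","blue_tray","green_tray","corkscrew"]:
    print(l,[(np.round(wray(c,d["xy"],.012 if 'tray' not in l else 0)[:2],4).tolist(),round(d["confidence"],2)) for d in env.spot_point("wrist",l)][:4])
E
```

```text
t 4.33 pos [ 0.4943 -0.005   0.2873] w 0.0852 F [-0.5 -0.1  0.1]
[[ 1.    -0.     0.001]
 [-0.001  0.001  1.   ]
 [-0.    -1.     0.001]]
cork_red [([0.536, 0.1146], 0.96)]
cork_black [([0.3651, 0.2209], 0.95), ([0.3193, 0.1915], 0.73), ([0.4222, 0.0059], 0.63), ([0.3197, -0.1205], 0.59)]
cork_plain [([0.4273, -0.1302], 0.91)]
champagne_stopper [([0.5557, 0.0048], 0.91), ([0.5357, 0.1175], 0.34)]
collar [([0.5547, -0.1233], 0.8)]
glass_stopper [([0.4228, 0.1194], 0.61)]
blue_tray [([0.5077, 0.2975], 0.84)]
green_tray [([0.4599, -0.3014], 0.6)]
corkscrew [([0.6796, -0.0555], 0.62)]
```

View pics/w1.png

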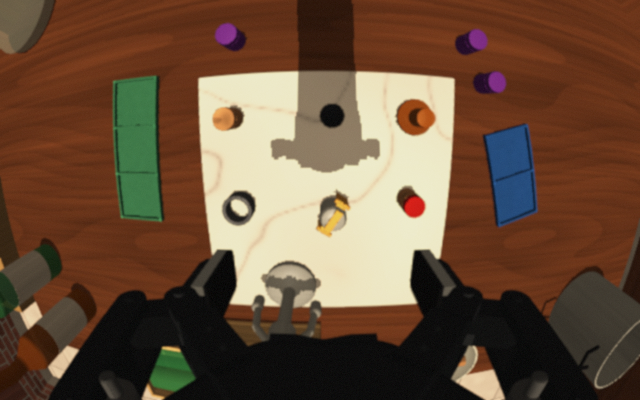

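The wrist view agrees with the fixed cameras to within millimetres. Black cork at (332,115), glass at (415,117), champagne at (333,213), collar at (239,207), red at (412,205). I overlay the estimates to check, and zoom on the wings.

```bash
python3 - <<'E'
from h import *
import pickle
c=pickle.load(open("w1.pkl","rb")); im=cv2.imread("pics/w1.png")
h=cv2.cvtColor(im,cv2.COLOR_BGR2HSV); m=cv2.inRange(h,np.array((18,110,120)),np.array((32,255,255))); m[:185]=0;m[245:]=0;m[:,:300]=0;m[:,365:]=0
ys,xs=np.nonzero(m); 
for z in (.05,.06,.064):
    W=np.array([wray(c,(x,y),z)[:2] for x,y in zip(xs,ys)]); u,sv,vt=np.linalg.svd(W-W.mean(0)); print(z,len(xs),W.mean(0),np.degrees(np.arctan2(vt[0,1],vt[0,0])),np.ptp((W-W.mean(0))@vt[0]),np.ptp((W-W.mean(0))@vt[1]))
big=cv2.resize(im[60:260,90:560],None,fx=1,fy=1)
ov=im.copy()
circ(ov,c,[(.537,.114),(.4225,.006),(.426,-.128)],.060,.015,(0,255,0))
circ(ov,c,[(.537,.114),(.4225,.006),(.426,-.128)],.012,.015,(255,255,0))
circ(ov,c,[(.5545,-.1233)],.040,.022,(0,255,0));circ(ov,c,[(.5545,-.1233)],.012,.022,(255,255,0))
circ(ov,c,[(.4228,.119)],.026,.025,(0,255,0));circ(ov,c,[(.4228,.119)],.072,.012,(255,0,0))
circ(ov,c,[(.5555,.0055)],.052,.018,(0,255,0));circ(ov,c,[(.5555,.0055)],.012,.018,(255,255,0))
for (x,y,L,a) in [(.506,.2975,.152,17.6),(.462,-.299,.226,-2.9)]:
    a=np.radians(a);R=np.array([[np.cos(a),-np.sin(a)],[np.sin(a),np.cos(a)]])
    q=np.array([wproj(c,[*(R@[i*L/2,j*.042]+[x,y]),.010]) for i,j in [(1,1),(1,-1),(-1,-1),(-1,1)]]); cv2.polylines(ov,[np.round(q*8).astype(int)],True,(0,255,255),1,cv2.LINE_AA,3)
a=ov[60:240,100:360];b=ov[60:240,300:560]
cv2.imwrite("pics/o1.png",cv2.resize(a,None,fx=3,fy=3,interpolation=cv2.INTER_CUBIC));cv2.imwrite("pics/o2.png",cv2.resize(b,None,fx=3,fy=3,interpolation=cv2.INTER_CUBIC))
cv2.imwrite("pics/o3.png",cv2.resize(im[180:250,290:380],None,fx=8,fy=8,interpolation=cv2.INTER_CUBIC))
E
```

```text
0.05 386 [0.55778818 0.0081284 ] -32.49389043303962 0.05091901086116825 0.024271011092130503
0.06 386 [0.55427931 0.00778593] -32.49389043303964 0.04958008089791735 0.0236327979092732
0.064 386 [0.55287576 0.00764895] -32.493890433039624 0.04904450891261704 0.023377512636130374
```

View pics/o1.png

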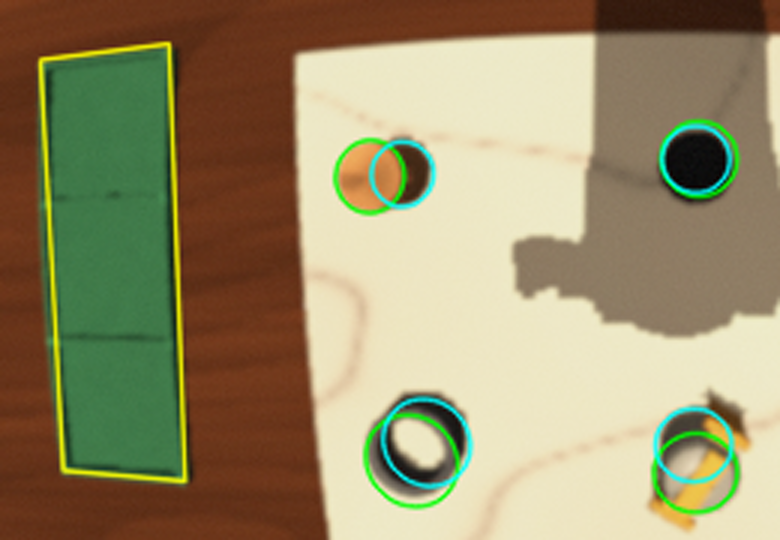

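View pics/o2.png

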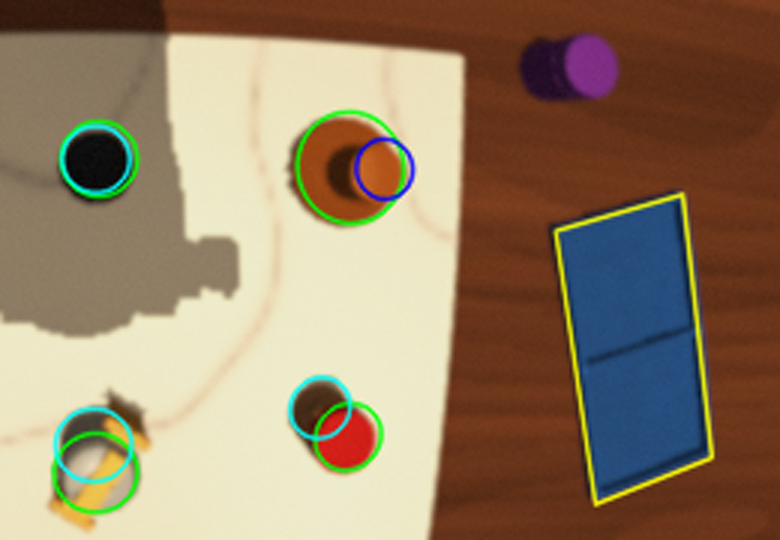

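View pics/o3.png

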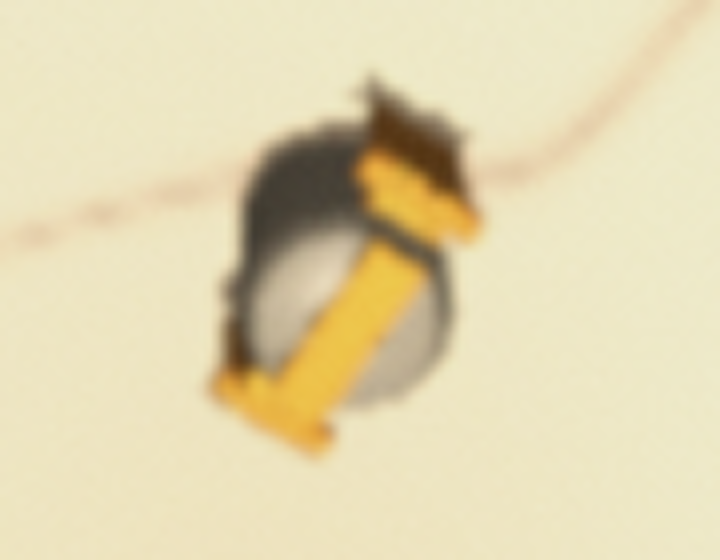

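Overlays fit: green tray centre (.462,-.299) at -2.9°, blue tray centre (.506,.2975) at 17.6°. The wing axis lies at about -31°. Black cork first.

carry_out([
  [-0.035, 0, 0.0055],
  [-0.034, 0, 0.0055],
  [0, 0.042, 0],
  [0, 0.042, 0],
  [0, 0.042, 0],
  [0, 0.042, 0],
  [0, 0.042, 0],
  [0, 0.042, 0],
  [0, 0.011, 0],
  [0, 0, 0],
], gripper=[-1, -1, -1, -1, -1, -1, -1, -1, -1, -1], yaw=[0, 0, 0, 0, 0, 0, 0, 0, 0, 0])

```text
time_s: 6.08
ee_pos: [0.4255, 0.0056, 0.0242]
ee_rot: [-1.571, 0.001, 0.0]
contact_force: [0.3, 0.0, 0.5]
grip_width: 0.0855
```

carry_out([
  [0, 0, 0],
  [0, 0, 0],
  [0, 0, 0],
  [0, 0, 0],
  [0, 0, 0],
  [0, 0, 0],
  [0, 0, 0],
  [0, 0, 0],
], gripper=[1, 1, 1, 1, 1, 1, 1, 1], yaw=[0, 0, 0, 0, 0, 0, 0, 0])

```text
time_s: 7.08
ee_pos: [0.426, 0.0057, 0.0253]
ee_rot: [-1.571, -0.001, -0.002]
contact_force: [-1.1, -0.8, 9.7]
grip_width: 0.0293
```

carry_out([
  [0, -0.02, 0],
  [0, -0.05, 0],
  [0, -0.05, 0],
  [0.0064, 0, 0.04],
  [0.0064, 0, 0.04],
  [0.0064, 0, 0.04],
  [0.0064, 0, 0.04],
  [0.0064, 0, 0.04],
  [0.0064, 0, 0.04],
  [0.0064, 0, 0.04],
  [0, 0, 0],
  [0, 0, 0],
  [0, 0, 0],
  [0, 0, 0],
], gripper=[1, 1, 1, 1, 1, 1, 1, 1, 1, 1, 1, 1, 1, 1], yaw=[0, 0, 0, 0, 0, 0, 0, 0, 0, 0, -8.8, -8.8, 0, 0])

```text
time_s: 8.82
ee_pos: [0.4703, 0.2853, 0.1444]
ee_rot: [-1.558, -0.239, 0.239]
contact_force: [-0.3, 0.4, -0.5]
grip_width: 0.0289
```

```bash
python3 - <<'E'
from h import *
delta((.4707,.2863,.0195))
im=env.snapshot("wrist"); cv2.imwrite("pics/w2.png",im[:,:,::-1])
E
```

```text
t 8.82 pos [0.4703 0.2853 0.1444] w 0.0289 F [-0.3  0.4 -0.5]
[[ 0.954 -0.    -0.299]
 [ 0.299 -0.     0.954]
 [-0.    -1.    -0.   ]]
tool delta xyz mm [  0.7 124.9   0.9]
```

View pics/w2.png

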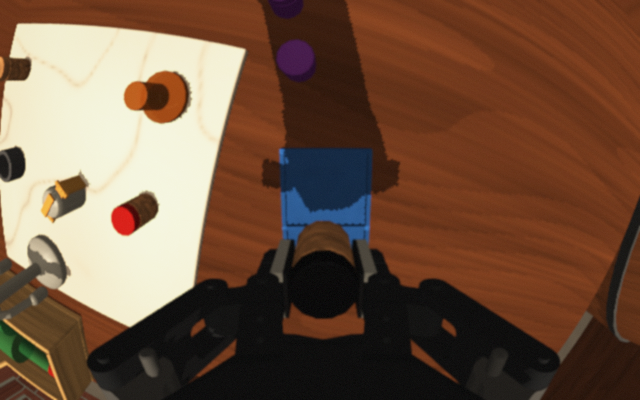

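The black cork is held upright over the blue tray's near compartment. Lower, release and rise.

carry_out([
  [0, 0.045, 0],
  [0, 0.045, 0],
  [0, 0.025, 0],
  [0, 0.01, 0.001],
  [0, 0.001, 0],
  [0, 0, 0],
  [0, 0, 0],
  [0, 0, 0],
  [0, 0, 0],
  [0, 0, 0],
  [0, -0.02, 0],
  [0, -0.05, 0],
  [0, -0.06, 0],
  [0, 0, 0],
], gripper=[1, 1, 1, 1, 1, 1, -1, -1, -1, -1, -1, -1, -1, -1], yaw=[0, 0, 0, 0, 0, 0, 0, 0, 0, 0, 0, 0, 0, 0])

```text
time_s: 10.62
ee_pos: [0.4731, 0.2884, 0.1528]
ee_rot: [-1.553, -0.247, 0.233]
contact_force: [0.1, 0.4, -1.1]
grip_width: 0.0856
```

```bash
python3 - <<'E'
from h import *
delta((.537,.114,.0240))
im=env.snapshot("wrist"); cv2.imwrite("pics/w3.png",im[:,:,::-1])
c=env.get_calibration("wrist")
for l in ["cork_red","cork_black","champagne_stopper"]:
    print(l,[(np.round(wray(c,d["xy"],.012 if 'black' not in l else 0.004)[:2],4).tolist(),round(d["confidence"],2)) for d in env.spot_point("wrist",l)][:4])
E
```

```text
t 10.62 pos [0.4731 0.2884 0.1528] w 0.0856 F [ 0.1  0.4 -1.1]
[[ 0.953  0.008 -0.302]
 [ 0.301  0.006  0.953]
 [ 0.01  -1.     0.003]]
tool delta xyz mm [   7.1  128.3 -185.9]
cork_red [([0.5355, 0.1147], 0.77)]
cork_black [([0.4675, 0.2853], 0.89), ([0.314, 0.2004], 0.79), ([0.3635, 0.2282], 0.58)]
champagne_stopper [([0.5541, 0.0046], 0.7)]
```

View pics/w3.png

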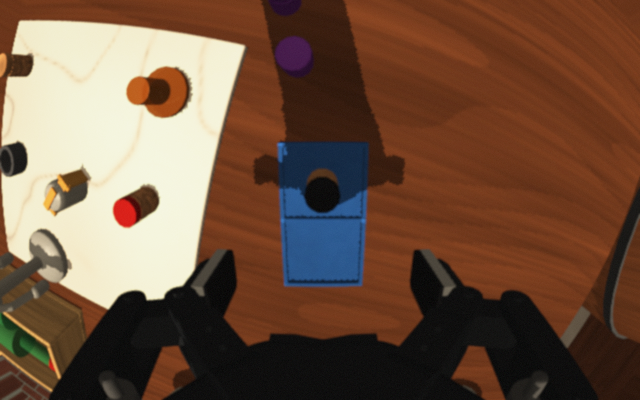

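The black cork stands in its compartment. Next the champagne stopper.

carry_out([
  [-0.001, 0, -0.042],
  [-0.001, 0, -0.042],
  [-0.001, 0, -0.042],
  [-0.001, 0, -0.042],
  [-0.001, 0, -0.042],
  [-0.001, 0, -0.042],
  [-0.001, 0, -0.042],
  [0, 0, 0],
  [0, 0, 0],
  [0, 0, 0],
  [0, 0, 0],
  [0, 0, 0],
  [0, 0, 0],
  [0, 0, 0],
], gripper=[-1, -1, -1, -1, -1, -1, -1, -1, -1, -1, -1, -1, -1, -1], yaw=[0, 0, 0, 0, 0, 0, 0, 9.7, 9.7, 9.7, 9.7, 9.7, 0, 0])

```text
time_s: 12.58
ee_pos: [0.5515, 0.0042, 0.1473]
ee_rot: [-1.53, 0.423, -0.42]
contact_force: [-0.1, -0.7, -1.1]
grip_width: 0.0853
```

```bash
python3 - <<'E'
from h import *
delta((.5555,.0055,.0250))
im=env.snapshot("wrist"); cv2.imwrite("pics/w4.png",im[:,:,::-1])
c=env.get_calibration("wrist")
for l in ["champagne_stopper"]:
    print(l,[(np.round(wray(c,d["xy"],.012 )[:2],4).tolist(),round(d["confidence"],2)) for d in env.spot_point("wrist",l)][:4])
E
```

```text
t 12.57 pos [0.5515 0.0042 0.1473] w 0.0853 F [-0.1 -0.7 -1.1]
[[ 0.859 -0.002  0.512]
 [-0.512 -0.     0.859]
 [-0.002 -1.    -0.001]]
tool delta xyz mm [  2.9 122.3   3.3]
champagne_stopper [([0.5541, 0.0083], 0.95)]
```

View pics/w4.png

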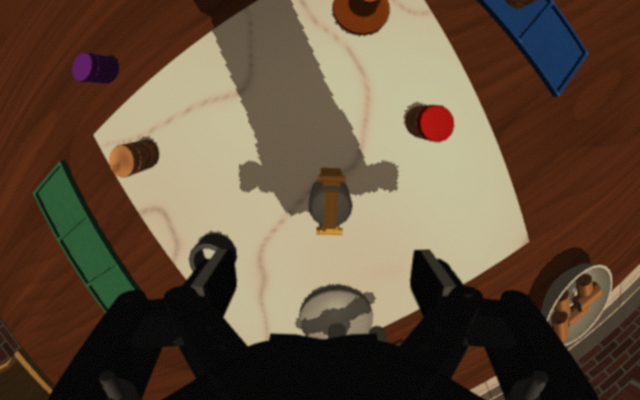

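carry_out([
  [0.002, 0.03, 0.004],
  [0, 0.04, 0],
  [0, 0.04, 0],
  [0, 0.012, 0],
  [0, 0, 0],
  [0, 0, 0],
  [0, 0, 0],
  [0, 0, 0],
  [0, 0, 0],
  [0, 0, 0],
  [0, 0, 0],
  [0, 0, 0],
  [0, 0, 0],
], gripper=[-1, -1, -1, -1, -1, 1, 1, 1, 1, 1, 1, 1, 1], yaw=[0, 0, 0, 0, 0, 0, 0, 0, 0, 0, 0, 0, 0])

```text
time_s: 14.3
ee_pos: [0.5567, 0.0067, 0.0277]
ee_rot: [-1.528, 0.422, -0.424]
contact_force: [-0.5, 0.3, 6.4]
grip_width: 0.0341
```

carry_out([
  [0, -0.02, 0],
  [0, -0.05, 0],
  [0, -0.05, 0],
  [0, 0, 0],
  [0, 0, 0],
  [0, 0, 0],
  [0, 0, 0],
  [0, 0, 0],
  [0.011, 0, 0.042],
  [0.011, 0, 0.042],
  [0.011, 0, 0.042],
  [0.011, 0, 0.042],
  [0.011, 0, 0.042],
  [0.011, 0, 0.042],
  [0.011, 0, 0.042],
  [0, 0, 0],
  [0, 0, 0],
], gripper=[1, 1, 1, 1, 1, 1, 1, 1, 1, 1, 1, 1, 1, 1, 1, 1, 1], yaw=[0, 0, 0, -9.7, -9.7, -9.7, -9.7, -9.7, 0, 0, 0, 0, 0, 0, 0, 0, 0])

```text
time_s: 16.42
ee_pos: [0.5403, 0.3092, 0.1463]
ee_rot: [-1.559, -0.24, 0.241]
contact_force: [0.7, 0.5, -1.0]
grip_width: 0.0342
```

```bash
python3 - <<'E'
from h import *
delta((.5413,.3087,.0215))
im=env.snapshot("wrist"); cv2.imwrite("pics/w5.png",im[:,:,::-1])
E
```

```text
t 16.43 pos [0.5403 0.3092 0.1463] w 0.0342 F [ 0.7  0.5 -1. ]
[[ 0.953 -0.    -0.302]
 [ 0.302 -0.001  0.953]
 [-0.001 -1.    -0.001]]
tool delta xyz mm [  0.9 124.8  -0.6]
```

View pics/w5.png

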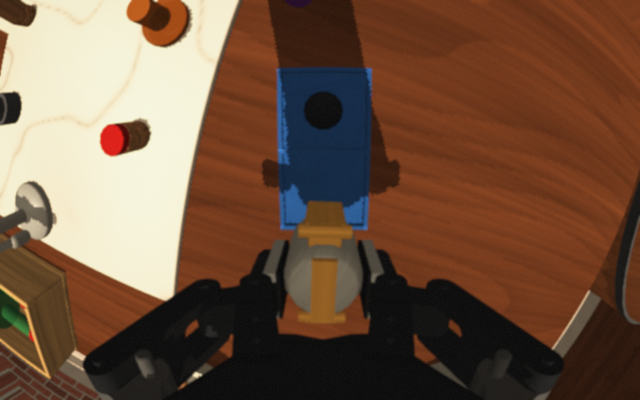

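Stopper held upright, wings along the tray. Lower and release.

carry_out([
  [0, 0.045, 0],
  [0, 0.045, 0],
  [0, 0.025, 0],
  [0.001, 0.009, 0],
  [0, 0.001, 0],
  [0, 0, 0],
  [0, 0, 0],
  [0, 0, 0],
  [0, 0, 0],
  [0, 0, 0],
  [0, -0.02, 0],
  [0, -0.05, 0],
  [0, -0.06, 0],
  [0, 0, 0],
], gripper=[1, 1, 1, 1, 1, 1, -1, -1, -1, -1, -1, -1, -1, -1], yaw=[0, 0, 0, 0, 0, 0, 0, 0, 0, 0, 0, 0, 0, 0])

```text
time_s: 18.23
ee_pos: [0.5454, 0.3124, 0.1579]
ee_rot: [-1.552, -0.249, 0.231]
contact_force: [0.4, 0.2, -0.5]
grip_width: 0.0856
```

```bash
python3 - <<'E'
from h import *
delta((.4228,.119,.15))
im=env.snapshot("wrist"); cv2.imwrite("pics/w6.png",im[:,:,::-1])
c=env.get_calibration("wrist")
for l in ["champagne_stopper","cork_black","glass_stopper","cork_red"]:
    print(l,[(np.round(wray(c,d["xy"],.012 if l[0]=='g' or 'red' in l else .004)[:2],4).tolist(),round(d["confidence"],2)) for d in env.spot_point("wrist",l)][:4])
E
```

```text
t 18.23 pos [0.5454 0.3124 0.1579] w 0.0856 F [ 0.4  0.2 -0.5]
[[ 0.953  0.01  -0.301]
 [ 0.301  0.007  0.953]
 [ 0.012 -1.     0.003]]
tool delta xyz mm [-175.3    5.4 -147.5]
champagne_stopper [([0.5386, 0.3087], 0.72)]
cork_black [([0.4663, 0.286], 0.73)]
glass_stopper [([0.4246, 0.1174], 0.63)]
cork_red []
```

View pics/w6.png

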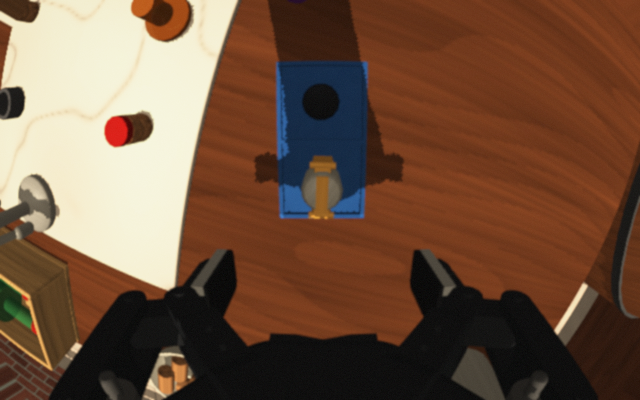

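Both blue-tray items stand in place. Now the red cork.

carry_out([
  [0, 0, 0],
  [0, 0, 0],
  [-0.001, 0, -0.04],
  [-0.001, 0, -0.04],
  [-0.001, 0, -0.039],
  [-0.001, 0, -0.039],
  [-0.001, 0, -0.039],
  [0, 0, 0],
  [0, 0, 0],
], gripper=[-1, -1, -1, -1, -1, -1, -1, -1, -1], yaw=[8.75, 8.75, 0, 0, 0, 0, 0, 0, 0])

```text
time_s: 19.6
ee_pos: [0.5363, 0.1137, 0.1504]
ee_rot: [-1.571, 0.0, 0.002]
contact_force: [-0.3, -0.9, -0.0]
grip_width: 0.0856
```

```bash
python3 - <<'E'
from h import *
delta((.5365,.1143,.024))
env.snapshot("wrist")
c=env.get_calibration("wrist")
for l in ["cork_red"]:
    print(l,[(np.round(wray(c,d["xy"],.012)[:2],4).tolist(),round(d["confidence"],2)) for d in env.spot_point("wrist",l)][:4])
E
```

```text
t 19.6 pos [0.5363 0.1137 0.1504] w 0.0856 F [-0.3 -0.9 -0. ]
[[ 1.    -0.002 -0.001]
 [ 0.001 -0.     1.   ]
 [-0.002 -1.    -0.   ]]
tool delta xyz mm [  0.4 126.4   0.6]
cork_red [([0.5389, 0.1154], 0.56)]
```

carry_out([
  [0.001, 0.04, 0.001],
  [0, 0.04, 0],
  [0, 0.035, 0],
  [0, 0.011, 0],
  [0, 0, 0],
  [0, 0, 0],
  [0, 0, 0],
  [0, 0, 0],
  [0, 0, 0],
  [0, 0, 0],
  [0, 0, 0],
  [0, 0, 0],
], gripper=[-1, -1, -1, -1, -1, 1, 1, 1, 1, 1, 1, 1], yaw=[0, 0, 0, 0, 0, 0, 0, 0, 0, 0, 0, 0])

```text
time_s: 21.2
ee_pos: [0.5384, 0.1145, 0.0263]
ee_rot: [-1.57, -0.002, -0.0]
contact_force: [-0.2, 0.2, 5.6]
grip_width: 0.0289
```

carry_out([
  [0, -0.02, 0],
  [0, -0.05, 0],
  [0, -0.05, 0],
  [-0.0075, 0, -0.0413],
  [-0.0075, 0, -0.0413],
  [-0.0075, 0, -0.0413],
  [-0.0075, 0, -0.0413],
  [-0.0075, 0, -0.0413],
  [-0.0075, 0, -0.0413],
  [-0.0075, 0, -0.0413],
  [-0.0075, 0, -0.0413],
  [-0.0075, 0, -0.0413],
  [-0.0075, 0, -0.0413],
  [0, 0, 0],
  [0, 0, 0],
], gripper=[1, 1, 1, 1, 1, 1, 1, 1, 1, 1, 1, 1, 1, 1, 1], yaw=[0, 0, 0, 0, 0, 0, 0, 0, 0, 0, 0, 0, 0, 0, 0])

```text
time_s: 23.08
ee_pos: [0.4631, -0.2981, 0.1453]
ee_rot: [-1.57, -0.001, 0.001]
contact_force: [-0.7, -0.1, -1.0]
grip_width: 0.0289
```

```bash
python3 - <<'E'
from h import *
delta((.462,-.299,.0195))
im=env.snapshot("wrist"); cv2.imwrite("pics/w7.png",im[:,:,::-1])
E
```

```text
t 23.07 pos [ 0.4631 -0.2981  0.1453] w 0.0289 F [-0.7 -0.1 -1. ]
[[ 1.    -0.    -0.001]
 [ 0.001  0.001  1.   ]
 [-0.    -1.     0.001]]
tool delta xyz mm [ -1.1 125.8  -1. ]
```

View pics/w7.png

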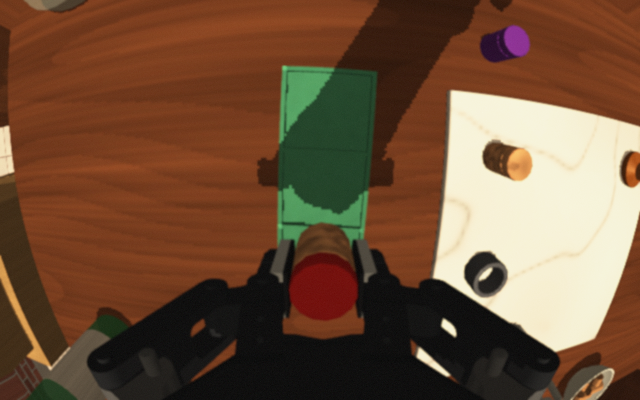

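```bash
python3 - <<'E'
from h import *
c=env.get_calibration("wrist")
a=np.radians(-2.9)
for k in(-.111,-.037,.037,.111): print(k,wproj(c,(.462+k*np.cos(a),-.299+k*np.sin(a),.01)))
E
```

```text
-0.111 [327.97248593  67.25381257]
-0.037 [323.4766902  148.97811319]
0.037 [319.3281326  226.18967234]
0.111 [315.90392145 291.29579714]
```

The projected dividers match the picture (rows about 150 and 225). Lower the red cork and release.

carry_out([
  [-0.001, 0.045, -0.001],
  [0, 0.045, 0],
  [0, 0.025, 0],
  [0, 0.01, 0],
  [0, 0.001, 0],
  [0, 0, 0],
  [0, 0, 0],
  [0, 0, 0],
  [0, 0, 0],
  [0, 0, 0],
  [0, -0.02, 0],
  [0, -0.05, 0],
  [0, -0.06, 0],
  [0, 0, 0],
], gripper=[1, 1, 1, 1, 1, 1, -1, -1, -1, -1, -1, -1, -1, -1], yaw=[0, 0, 0, 0, 0, 0, 0, 0, 0, 0, 0, 0, 0, 0])

```text
time_s: 24.88
ee_pos: [0.4652, -0.3016, 0.1538]
ee_rot: [-1.576, -0.007, -0.006]
contact_force: [0.5, -0.1, -1.5]
grip_width: 0.0854
```

carry_out([
  [0.0185, 0, 0.0352],
  [0.0185, 0, 0.0352],
  [0.0185, 0, 0.0352],
  [0.0185, 0, 0.0352],
  [0.0185, 0, 0.0352],
  [0, 0, 0],
  [0, 0, 0],
], gripper=[-1, -1, -1, -1, -1, -1, -1], yaw=[0, 0, 0, 0, 0, 0, 0])

```text
time_s: 25.75
ee_pos: [0.5535, -0.124, 0.1485]
ee_rot: [-1.571, 0.001, 0.003]
contact_force: [-0.5, -0.1, -0.0]
grip_width: 0.0852
```

```bash
python3 - <<'E'
from h import *
delta((.5545,-.1233,.018))
im=env.snapshot("wrist"); cv2.imwrite("pics/w8.png",im[:,:,::-1])
c=env.get_calibration("wrist")
for l in ["cork_red","collar","corkscrew"]:
    print(l,[(np.round(wray(c,d["xy"],.012)[:2],4).tolist(),round(d["confidence"],2)) for d in env.spot_point("wrist",l)][:4])
E
```

```text
t 25.75 pos [ 0.5535 -0.124   0.1485] w 0.0852 F [-0.5 -0.1 -0. ]
[[ 1.    -0.002 -0.001]
 [ 0.001 -0.     1.   ]
 [-0.002 -1.    -0.   ]]
tool delta xyz mm [  1.3 130.5   0.7]
cork_red [([0.4641, -0.2937], 0.59)]
collar [([0.5519, -0.1226], 0.58)]
corkscrew [([0.6821, -0.0536], 0.84)]
```

View pics/w8.png

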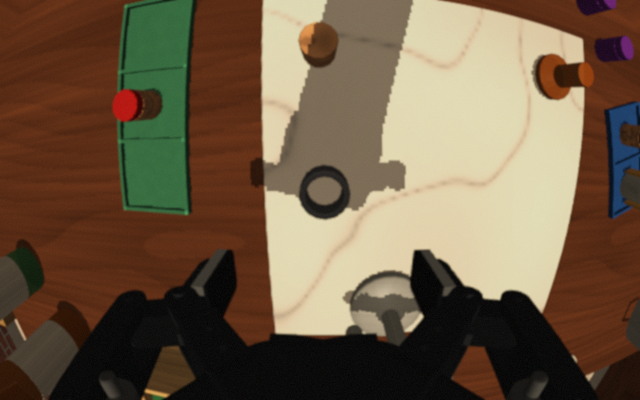

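Red cork stands in the middle compartment at (130,105). Collar at (325,190), aligned. Grasp it.

carry_out([
  [0, 0.04, 0.001],
  [0, 0.04, 0],
  [0, 0.035, 0],
  [0, 0.01, 0],
  [0, 0.005, 0],
  [0, 0, 0],
], gripper=[-1, -1, -1, -1, -1, -1], yaw=[0, 0, 0, 0, 0, 0])

```text
time_s: 26.7
ee_pos: [0.5552, -0.123, 0.0201]
ee_rot: [-1.571, -0.002, -0.001]
contact_force: [0.8, 0.4, 0.8]
grip_width: 0.0856
```

carry_out([
  [0, 0, 0],
  [0, 0, 0],
  [0, 0, 0],
  [0, 0, 0],
  [0, 0, 0],
  [0, 0, 0],
  [0, 0, 0],
], gripper=[1, 1, 1, 1, 1, 1, 1], yaw=[0, 0, 0, 0, 0, 0, 0])

```text
time_s: 27.58
ee_pos: [0.5551, -0.1226, 0.0205]
ee_rot: [-1.571, -0.002, 0.0]
contact_force: [-0.4, -0.5, 7.7]
grip_width: 0.0421
```

carry_out([
  [0, -0.02, 0],
  [0, -0.05, 0],
  [0, -0.05, 0],
  [-0.004, 0, -0.036],
  [-0.004, 0, -0.036],
  [-0.004, 0, -0.036],
  [-0.004, 0, -0.036],
  [-0.003, 0, -0.036],
  [0, 0, 0],
  [0, 0, 0],
], gripper=[1, 1, 1, 1, 1, 1, 1, 1, 1, 1], yaw=[0, 0, 0, 0, 0, 0, 0, 0, 0, 0])

```text
time_s: 28.82
ee_pos: [0.5356, -0.3017, 0.1392]
ee_rot: [-1.57, -0.001, 0.001]
contact_force: [0.3, 1.5, -2.2]
grip_width: 0.0422
```

```bash
python3 - <<'E'
from h import *
delta((.536,-.3027,.014))
im=env.snapshot("wrist"); cv2.imwrite("pics/w9.png",im[:,:,::-1])
E
```

```text
t 28.82 pos [ 0.5356 -0.3017  0.1392] w 0.0422 F [ 0.3  1.5 -2.2]
[[ 1.    -0.    -0.001]
 [ 0.001  0.001  1.   ]
 [-0.    -1.     0.001]]
tool delta xyz mm [  0.4 125.2  -1.1]
```

View pics/w9.png

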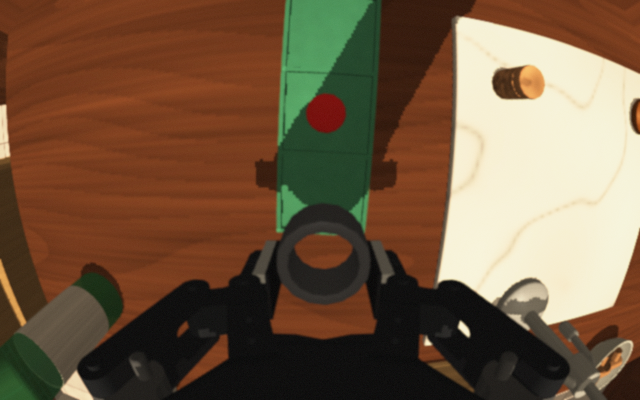

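carry_out([
  [0, 0.045, -0.001],
  [0, 0.045, 0],
  [0, 0.023, 0],
  [0, 0.01, 0],
  [0, 0.002, 0],
  [0, 0, 0],
  [0, 0, 0],
  [0, 0, 0],
  [0, 0, 0],
  [0, 0, 0],
  [0, -0.02, 0],
  [0, -0.05, 0],
  [0, -0.06, 0],
  [0, 0, 0],
], gripper=[1, 1, 1, 1, 1, 1, -1, -1, -1, -1, -1, -1, -1, -1], yaw=[0, 0, 0, 0, 0, 0, 0, 0, 0, 0, 0, 0, 0, 0])

```text
time_s: 30.62
ee_pos: [0.5394, -0.3059, 0.1508]
ee_rot: [-1.576, -0.009, -0.008]
contact_force: [0.3, -0.4, -0.3]
grip_width: 0.0853
```

carry_out([
  [-0.0115, -0.002, 0.042],
  [-0.0115, -0.002, 0.042],
  [-0.0115, -0.002, 0.042],
  [-0.0115, -0.002, 0.042],
  [-0.0115, -0.002, 0.042],
  [-0.0115, -0.002, 0.042],
  [-0.0115, -0.002, 0.042],
  [-0.0115, -0.002, 0.042],
  [-0.0115, -0.002, 0.042],
  [-0.0115, -0.002, 0.042],
  [0, 0, 0],
  [0, 0, 0],
], gripper=[-1, -1, -1, -1, -1, -1, -1, -1, -1, -1, -1, -1], yaw=[0, 0, 0, 0, 0, 0, 0, 0, 0, 0, 0, 0])

```text
time_s: 32.12
ee_pos: [0.42, 0.1158, 0.1643]
ee_rot: [-1.571, -0.001, 0.001]
contact_force: [-0.9, 0.1, -0.3]
grip_width: 0.0854
```

```bash
python3 - <<'E'
from h import *
delta((.4235,.1185,.038))
im=env.snapshot("wrist"); cv2.imwrite("pics/w10.png",im[:,:,::-1])
c=env.get_calibration("wrist")
for l in ["glass_stopper"]:
    print(l,[(np.round(wray(c,d["xy"],.012)[:2],4).tolist(),round(d["confidence"],2)) for d in env.spot_point("wrist",l)][:4])
o=im[:,:,::-1].copy(); circ(o,c,[(.4235,.1185)],.026,.025,(0,255,0));circ(o,c,[(.4235,.1185)],.072,.012,(255,0,0))
cv2.imwrite("pics/w10o.png",cv2.resize(o[140:260,260:400],None,fx=4,fy=4))
E
```

```text
t 32.12 pos [0.42   0.1158 0.1643] w 0.0854 F [-0.9  0.1 -0.3]
[[ 1.    -0.    -0.001]
 [ 0.001 -0.     1.   ]
 [-0.    -1.    -0.   ]]
tool delta xyz mm [  3.5 126.3   2.8]
glass_stopper [([0.4239, 0.1204], 0.89)]
```

View pics/w10.png

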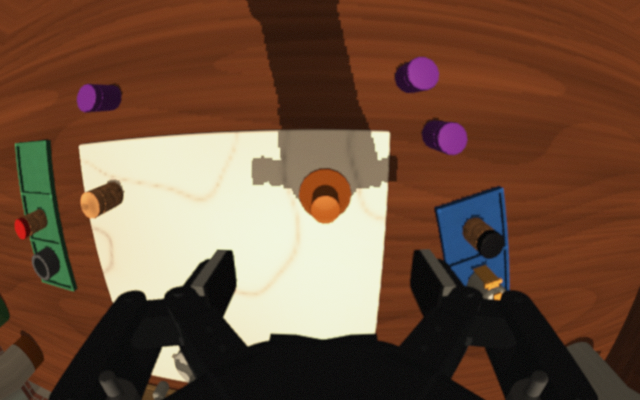

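View pics/w10o.png

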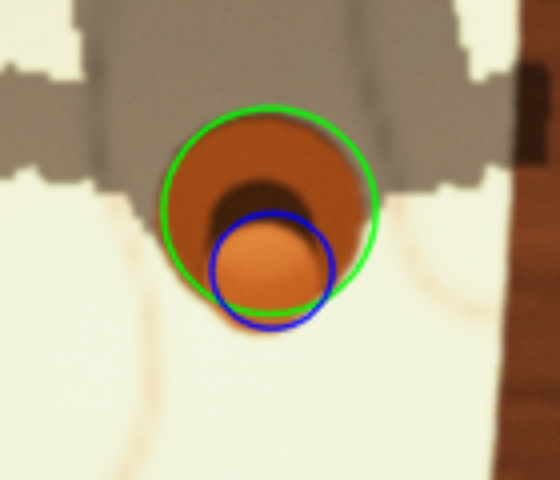

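The overlay fits to about 1 mm. Descend to the stem.

carry_out([
  [0.004, 0.03, 0.002],
  [0, 0.04, 0],
  [0, 0.035, 0],
  [0, 0.012, 0],
  [0, 0.007, 0],
  [0, 0, 0],
], gripper=[-1, -1, -1, -1, -1, -1], yaw=[0, 0, 0, 0, 0, 0])

```text
time_s: 32.98
ee_pos: [0.4247, 0.118, 0.0407]
ee_rot: [-1.571, -0.001, -0.0]
contact_force: [-0.0, -0.2, 0.6]
grip_width: 0.0854
```

carry_out([
  [0, 0, 0],
  [0, 0, 0],
  [0, 0, 0],
  [0, 0, 0],
  [0, 0, 0],
  [0, 0, 0],
  [0, 0, 0],
  [0, 0, 0],
], gripper=[1, 1, 1, 1, 1, 1, 1, 1], yaw=[0, 0, 0, 0, 0, 0, 0, 0])

```text
time_s: 33.98
ee_pos: [0.4245, 0.1183, 0.0407]
ee_rot: [-1.571, -0.001, 0.0]
contact_force: [-0.8, 0.1, 6.0]
grip_width: 0.0226
```

carry_out([
  [0, -0.01, 0],
  [0, -0.03, 0],
  [0, -0.04, 0],
  [0, -0.04, 0],
  [0.009, 0, -0.03],
  [0.009, 0, -0.035],
  [0.009, 0, -0.035],
  [0.009, 0, -0.035],
  [0.009, 0, -0.035],
  [0, 0, -0.03],
  [-0.0136, 0, -0.035],
  [-0.0136, 0, -0.035],
  [-0.0136, 0, -0.035],
  [-0.0136, 0, -0.035],
  [-0.0136, 0, -0.034],
  [-0.0136, 0, -0.04],
  [0, 0, 0],
  [0, 0, 0],
], gripper=[1, 1, 1, 1, 1, 1, 1, 1, 1, 1, 1, 1, 1, 1, 1, 1, 1, 1], yaw=[0, 0, 0, 0, 0, 0, 0, 0, 0, 0, 0, 0, 0, 0, 0, 0, 0, 0])

```text
time_s: 36.22
ee_pos: [0.3879, -0.2951, 0.1604]
ee_rot: [-1.57, -0.0, 0.001]
contact_force: [0.1, 0.9, -1.3]
grip_width: 0.0228
```

```bash
python3 - <<'E'
from h import *
delta((.388,-.2953,.0335))
im=env.snapshot("wrist"); cv2.imwrite("pics/w11.png",im[:,:,::-1])
c=env.get_calibration("wrist");a=np.radians(-2.9)
for k in(-.111,-.037,.037,.111): print(k,wproj(c,(.462+k*np.cos(a),-.299+k*np.sin(a),.01)))
E
```

```text
t 36.23 pos [ 0.3879 -0.2951  0.1604] w 0.0228 F [ 0.1  0.9 -1.3]
[[ 1.    -0.    -0.001]
 [ 0.001  0.001  1.   ]
 [-0.    -1.     0.001]]
tool delta xyz mm [  0.2 126.9  -0.3]
-0.111 [324.46616267 148.5752512 ]
-0.037 [320.46119519 222.13562686]
0.037 [317.07912942 284.99443377]
0.111 [314.3958315  335.37629859]
```

View pics/w11.png

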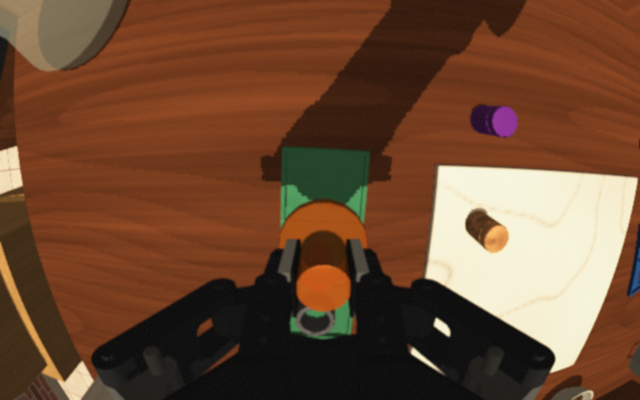

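Glass is upright and above the near compartment (tray edge at row 148, as projected). Lower gently.

carry_out([
  [0, 0.03, 0],
  [0, 0.04, 0],
  [0, 0.03, 0],
  [0, 0.015, 0],
  [0, 0.008, 0],
  [0, 0.004, 0],
  [0, 0, 0],
  [0, 0, 0],
  [0, 0, 0],
  [0, 0, 0],
  [0, 0, 0],
  [0, 0, 0],
  [0, 0, 0],
  [0, -0.03, 0],
  [0, -0.05, 0],
  [0, -0.06, 0],
], gripper=[1, 1, 1, 1, 1, 1, 1, 1, -1, -1, -1, -1, -1, -1, -1, -1], yaw=[0, 0, 0, 0, 0, 0, 0, 0, 0, 0, 0, 0, 0, 0, 0, 0])

```text
time_s: 38.28
ee_pos: [0.3875, -0.2952, 0.174]
ee_rot: [-1.569, 0.001, 0.003]
contact_force: [1.9, -1.1, 0.3]
grip_width: 0.0853
```

carry_out([
  [0.018, -0.02, 0.035],
  [0.018, -0.02, 0.035],
  [0.018, -0.02, 0.035],
  [0.018, -0.02, 0.035],
  [0.018, -0.02, 0.035],
  [0.018, -0.02, 0.035],
  [0, 0, 0.04],
  [0, 0, 0.04],
  [0, 0, 0],
  [0, 0, 0],
], gripper=[-1, -1, -1, -1, -1, -1, -1, -1, -1, -1], yaw=[0, 0, 0, 0, 0, 0, 0, 0, 0, 0])

```text
time_s: 39.52
ee_pos: [0.4954, -0.0063, 0.2931]
ee_rot: [-1.571, -0.0, 0.001]
contact_force: [-0.1, -0.4, 0.1]
grip_width: 0.0853
```

```bash
python3 - <<'E'
from h import *
show()
c=env.get_calibration("wrist")
P={}
for n in ["wrist","top","scene"]:
    im=env.snapshot(n); cv2.imwrite(f"pics/f_{n}.png",im[:,:,::-1]); c=env.get_calibration(n); f=wray if n=="wrist" else ray
    if n!="wrist": 
        b=(160,120,500,310) if n=="top" else (120,100,510,310); cv2.imwrite(f"pics/f_{n}.png",cv2.resize(im[b[1]:b[3],b[0]:b[2],::-1],None,fx=2,fy=2,interpolation=cv2.INTER_CUBIC))
    for l,tr in [("champagne_stopper","b"),("cork_black","b"),("glass_stopper","g"),("collar","g"),("cork_red","g"),("cork_plain",None),("corkscrew",None)]:
        o,a=((np.array([.506,.2975]),17.6) if tr=="b" else (np.array([.462,-.299]),-2.9)); a=np.radians(a)
        for d in env.spot_point(n,l)[:3]:
            X=f(c,d["xy"],.004 if tr else .012)[:2]
            v=X-o; loc=np.array([v[0]*np.cos(a)+v[1]*np.sin(a),-v[0]*np.sin(a)+v[1]*np.cos(a)])
            print(n,l,round(d["confidence"],2),np.round(X,3),np.round(loc*1000,0) if tr else "")
E
```

```text
t 39.52 pos [ 0.4954 -0.0063  0.2931] w 0.0853 F [-0.1 -0.4  0.1]
[[ 1.    -0.001 -0.001]
 [ 0.001 -0.001  1.   ]
 [-0.001 -1.    -0.001]]
wrist champagne_stopper 0.96 [0.539 0.309] [35.  1.]
wrist cork_black 0.85 [ 0.313 -0.126] [-312. -345.]
wrist cork_black 0.84 [0.467 0.291] [-39.   6.]
wrist cork_black 0.58 [0.312 0.197] [-215.  -37.]
wrist glass_stopper 0.79 [ 0.388 -0.291] [-75.   4.]
wrist collar 0.77 [ 0.534 -0.308] [73. -5.]
wrist cork_red 0.56 [ 0.466 -0.304] [ 4. -5.]
wrist cork_plain 0.69 [ 0.424 -0.13 ] 
top champagne_stopper 0.72 [0.54  0.308] [35. -1.]
top cork_black 0.74 [0.31  0.199] [-217.  -34.]
top cork_black 0.65 [0.358 0.226] [-163.  -23.]
top cork_black 0.58 [0.472 0.284] [-36.  -2.]
top collar 0.62 [ 0.527 -0.308] [65. -6.]
top cork_red 0.5 [ 0.463 -0.295] [1. 4.]
top cork_plain 0.6 [ 0.428 -0.122] 
scene champagne_stopper 0.85 [0.535 0.323] [35. 16.]
scene cork_black 0.89 [0.373 0.231] [-147.  -23.]
scene cork_black 0.78 [0.321 0.192] [-208.  -45.]
scene cork_black 0.68 [ 0.325 -0.132] [-302. -355.]
scene glass_stopper 0.76 [ 0.392 -0.295] [-70.   0.]
scene collar 0.82 [ 0.534 -0.302] [72.  0.]
scene cork_red 0.61 [ 0.465 -0.299] [3. 1.]
scene cork_plain 0.61 [ 0.432 -0.13 ] 
scene corkscrew 0.73 [ 0.468 -0.296] 
scene corkscrew 0.67 [ 0.672 -0.059]
```

View pics/f_wrist.png

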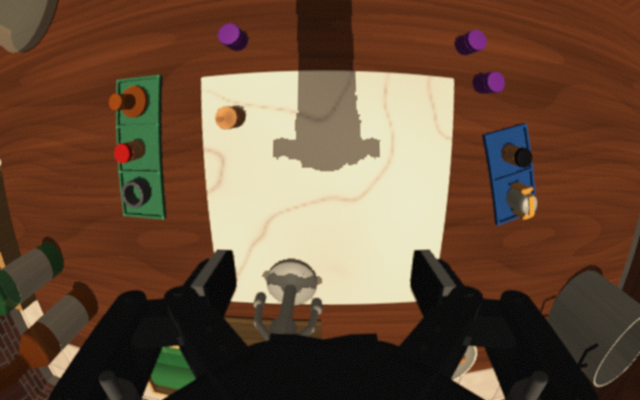

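View pics/f_top.png

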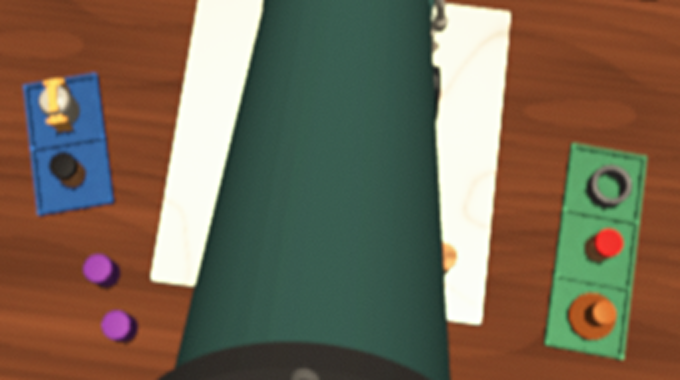

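View pics/f_scene.png

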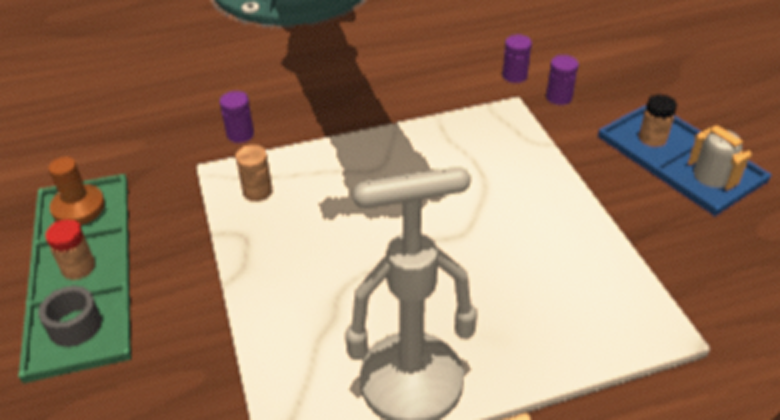

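All three views show everything upright and centred in its compartment, with the corkscrew and plain cork unmoved. Handing in.

```bash
python3 -c "
from workcell import env
print(env.hand_in())"
```

```text
the job is handed in; nothing more can be done
None
```

Both service kits are made up, and I handed the job in at about 40 s of the 144 s allowed. No verdict came back.

- **Blue tray:** the black-topped cork is in the near compartment and the champagne stopper in the far one.
- **Green tray:** the glass stopper is in the near compartment, the red-topped cork in the middle and the pewter collar in the far one.

**Last checks:** the final wrist, top and scene pictures show all five things standing upright, one to a compartment and released. The gripper is well clear of them. Most network estimates put them within about 9 mm of their compartment centres; the limit is 24 mm. The plain cork and corkscrew look upright and within about a centimetre of where they stood. I never touched the purple look-alike corks.

**Checks that disagreed or missed:**
- The scene camera put the champagne stopper 16 mm off centre sideways. The wrist and top cameras said 1 mm, and the pictures agree with them.
- The scene network gave one false corkscrew report at the red cork's spot; its other report matched the corkscrew's true place.
- In the final pictures, the top view missed the glass stopper and the scene view missed the black cork in its tray. Both show clearly in the pictures.

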